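# Stand up the toppled reagent bottle and hold the slide dryer open

## Task

A colleague is about to mount a slide and needs both hands free. First stand the toppled reagent bottle upright on the square spill mat and let go of it, with the slide dryer still shut; then raise the dryer's lid and hold it half open, at 50 degrees, finishing while the gripper is still holding it there, motionless. The lid falls shut by itself, so do not let it slam, and leave the jar, the cup and the small slide box where they stand.

Things in the scene. Friction and masses are not known exactly. Their poses are not given: they have to be found in the camera images.
- bottle: square white plastic bottle, 104 mm tall: body 44 x 44 x 70 mm high, sloping shoulder, round grey screw cap 27 mm across from 82 mm up; 0.1 to 0.2 kg. At the start it lies on a flat side on the bench, cap pointing roughly away from the robot. Origin: centre of its bottom face (22 mm above the bench while lying). z axis: from bottom to cap; x, y square to its flat sides, y level while lying
- mat: flat black rubber spill mat, 110 x 110 mm and 4 mm thick, fixed on the bench. Origin: centre of its underside, at bench height; z up, x and y along its edges
- dryer: slide dryer, fixed: white open-topped housing, 200 mm (its x, front to back) x 260 mm (its y), 75 mm high, a row of glass slides inside, dial on the front. Origin: centre of its underside; x axis points from the front (robot side) to the hinge side at the back, z up
- dryer_lid (a joint): opening angle of the dryer's lid in rad: 0 shut (level), growing as the front edge rises; 50 degrees = 0.873; stop at 1.4. The lid is a flat grey plate 200 x 260 mm, 10 mm thick, 0.25 to 0.5 kg, on a free hinge along the back top edge of the housing: gravity shuts it from any angle
- dryer_lid_handle (a point): middle of the lid's round steel handle bar, parallel to the hinge (dryer's y): 11 mm thick, 111 mm long, on posts 42 mm either side of the middle, free below, 35 mm above the lid's top face, 30 mm in from the front edge. Shut: 121 mm above the bench, 170 mm in front of and 45 mm above the hinge line. It moves with the lid about the hinge line; its axes are the lid's
- dryer_lid_hinge (a point): middle of the lid's hinge line, at the back top edge of the housing, 76 mm above the bench; the axis is the dryer's y axis
- stain_jar: bystander: small brown glass jar with a metal cap, 54 mm across, 65 mm tall, standing upright. Origin: centre of its underside
- beaker: bystander: white round cup without a handle, 60 mm across, 70 mm tall, standing upright. Origin: centre of its underside
- slide_box: bystander: small flat blue slide box, 85 x 60 x 34 mm high. Origin: centre of its underside
Not all that is in view belongs to the job. Several things look just like the bottle: the one meant starts farthest to the robot's right.

How it is judged:
By the outcome, as a careful person would: the job done as asked, in the order asked, and still so for the second after the job is handed in, while the arm keeps its last pose, push and grip.
It also fails if it takes over 59 s, if anything falls off the work surface, if the arm or the gripper's body presses on something with over 40 N, if the wrist force passes 120 N, or if a joint passes its speed limit or range.

## Robot

A 7-joint arm with a two-finger parallel gripper is mounted at the origin on the work surface. World frame = base frame: x ahead of the robot, y to its left, z up, the work surface at z = 0. Lengths are in mm, angles in rad, forces in N, time in s.
With the tool pointing down it reaches from about 350 to 900 mm from the base axis. Payload 7.2 kg.
Tool frame: the origin (TCP) lies at the very end of the fingers, on their centre line; the grasp point (between the pads) lies 19 mm behind it (arm.tcp_to_grasp is the distance from the TCP to the grasp point, in mm); z points along the fingers, y is the line along which they close (so a half turn about z gives the same grasp; the last joint's range is limited). The gripper opens to 85 mm and grips with 20 to 120 N. Pads are 22 mm wide; open, the fingers measure 114 mm over their backs; the gripper's body (76 mm by 85 mm) begins 54 mm behind the grasp point. The pads swing forward as they close: fully open they stand 13 mm farther back than shut.
Start: joints at [1.049, 0.411, -0.013, 1.596, 0.006, 1.134, -0.082], TCP at [273.979, -561.751, 231.297] pointing down, gripper open.
Joint ranges: [-2.95, 2.95], [-0.29, 1.99], [-1.47, 1.44], [0.14, 2.54], [-1.03, 4.17], [0.13, 1.85], [-2.86, 2.86]. Speed limits (rad/s): [2.39, 2.39, 3.01, 3.01, 3.14, 3.14, 3.14].

## Interface

Orientations are given as a rotation vector (axis times angle).
In Python, from rig import status, eyes, workorder, arm gives the robot as it stands. The module is installed in compiled form; this text tells all that it offers.
- The arm moves only by the tool step_arm, never from a script. Its argument "rows" is a list of rows, each a list of 4 numbers: the shift along the tool's x, y, z as a fraction of full scale, then the turn about the tool's z as a fraction of full scale. In form: [[dx, dy, dz, yaw], ...]. A call has 1 to 5 rows; each row is the pose to reach, as a shift and turn from the pose commanded when the call began, along the tool's axes at that moment, turning the shorter way round; what a row does not reach only later rows make up. Full scale, the value 1, is 75 cm for a shift and 180 degrees for a turn. A row lasts 1/10 s, in which the tool goes at most 50 mm and 8.59 degrees, less where a joint would pass 70% of its speed; a pose out of reach is approached as far as the arm can. A call with a number of a shift or a turn outside -1 to 1 is refused whole. A call with a gripper value outside its range is refused whole. "claw" is the opening, from 0 (shut) to 1 (fully open), set as the call begins (left out, the last holds). The fingers move at their own pace and stop on an object; the grip force is fixed at half the most. Time passes only in rows, so rows that repeat a pose let the fingers close. It gives the time, the measured TCP pose, the force, the opening and the grip force at its end, in the units of the state.
- status.observe(): the state, without advancing time (a new reading comes with each control period).
- eyes.capture(name): name is "side" or "top" or "wrist"; returns the picture (420x560x3 uint8, blue, green, red); there is no depth.
- eyes.calibration(name): a dict with "vfov" (degrees; the focal length in pixels is half the picture's height over the tangent of half this angle, whatever the lens; pixels are square), "cx", "cy" (the principal point, pixels), "view" (4x4, takes a point from world to camera coordinates). Camera axes: x right, y down, z forward; pixel columns grow to the right and rows downward; lengths in mm; the calibration is good to about 2 mm. The wrist camera is an equidistant fisheye: a pixel r from the principal point sees the ray r / f radians off the axis. A picture is of the moment at which its call begins: read the wrist's pose just before it. calibration takes no time and is no camera call; for the wrist camera it gives the pose at the moment of the call.
- workorder.close_job(): hands the job in; it is judged then, once.
The state is a dict: "time_s": time; "qpos": joint angles; "qvel": joint speeds; "joint_efforts": joint torques, N m; "tool_pos": TCP position; "tool_rot": TCP orientation; "force": force on the tool from outside, world axes, zero at the start; "wrist_torque": the same for the moment, N m; "grip_width": opening from 0.0 (shut) to 1.0 (fully open); "finger_force": force on a finger pad.
Only numpy, scipy, OpenCV 4.12 (cv2) and the standard library are available. Lean on these libraries where they do the work, as an engineer would, in place of code of your own. Each camera call takes 0.05 s, during which the arm holds its last target. There are 200 camera calls.

## Working session

There is one attempt and no reset: what is moved stays moved. The work goes in short steps, Python scripts to look and compute and a tool call to move; the robot and the scene stay as the last step left them, time stands still between calls to the robot, and variables do not carry over. Pictures are saved under pics/ and viewed, at most 10 in all, crops included, and the job is handed in when it is done.

Besides the shell and the picture viewer there is one more tool, called after "Call:" by a JSON object that holds its "api" and its "payload". step_arm: Moves the arm, as the interface text tells. Its arguments: {"type":"object","properties":{"rows":{"type":"array"},"claw":{"type":"number"}},"required":["rows"]}

```bash
mkdir -p pics; cat > h.py <<'E'
import numpy as np, cv2
from scipy.spatial.transform import Rotation as R
from rig import status, eyes, workorder, arm
def ray(c,u,v):
    f=210/np.tan(np.radians(c['vfov'])/2); V=np.array(c['view']); 
    d=np.array([(u-c['cx'])/f,(v-c['cy'])/f,1.]); Rm=V[:3,:3]
    return -Rm.T@V[:3,3], Rm.T@d
def onz(c,u,v,z):
    o,d=ray(c,u,v); return o+d*(z-o[2])/d[2]
def proj(c,p):
    f=210/np.tan(np.radians(c['vfov'])/2); V=np.array(c['view']); q=V[:3,:3]@np.array(p)+V[:3,3]
    return q[0]/q[2]*f+c['cx'],q[1]/q[2]*f+c['cy']
E
python3 - <<'E'
from h import *
for n in['side','top']:
    im=eyes.capture(n); cv2.imwrite(f'pics/{n}0.png',im); print(n,{k:np.round(v,3).tolist() for k,v in eyes.calibration(n).items()})
s=status.observe(); print(s)
a=np.hstack([cv2.imread('pics/side0.png'),cv2.imread('pics/top0.png')])
E
```

```text
side {'vfov': 46.181, 'cx': 286.876, 'cy': 206.157, 'view': [[-0.823, -0.569, 0.003, 465.999], [-0.39, 0.561, -0.73, 201.33], [0.414, -0.601, -0.684, 1343.372], [0.0, 0.0, 0.0, 1.0]]}
top {'vfov': 50.629, 'cx': 287.019, 'cy': 204.017, 'view': [[-0.021, -1.0, 0.002, 112.873], [-0.993, 0.021, -0.115, 502.819], [0.115, -0.005, -0.993, 1209.543], [0.0, 0.0, 0.0, 1.0]]}
{'time_s': 0.1, 'qpos': array([ 1.04878575,  0.41181799, -0.0127525 ,  1.59694921,  0.00556436,
        1.13432527, -0.08220485]), 'qvel': array([-0.00058942,  0.00123435,  0.00049052, -0.00290008,  0.00010675,
        0.00073345, -0.00044737]), 'joint_efforts': array([ 2.48358236e-03, -6.01832843e+01,  6.84084892e-01, -3.00093555e+01,
        1.40168061e-02,  6.35709992e-03,  5.66931351e-05]), 'tool_pos': array([ 273.79546169, -561.33516852,  230.5427101 ]), 'tool_rot': array([-3.05967230e+00, -7.06487835e-01,  6.01795853e-04]), 'force': array([ 0.72923291, -0.00872506,  0.35468155]), 'wrist_torque': array([-0.04976298,  0.02471405, -0.02168068]), 'finger_force': 0.0, 'grip_width': 0.9988509191469596}
```

View pics/side0.png

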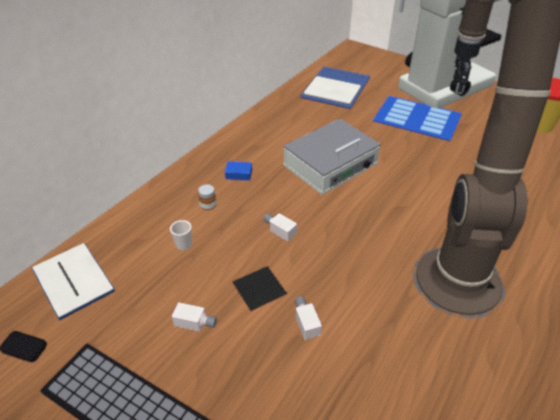

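View pics/top0.png

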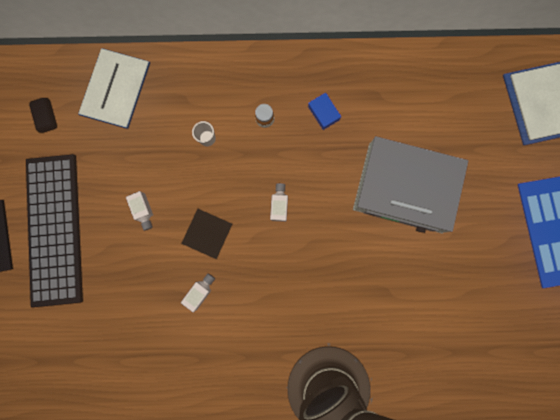

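The side view shows three white bottles at (283,227), (308,320) and (190,317), the mat at (260,288) and the dryer at (332,155). The top view shows the same bottles at (279,205), (197,294) and (138,210), the mat at (207,233) and the dryer at (411,185) with its handle at (411,208).

In the top view, image right is -y, the robot's right. The bottle at (279,205) is therefore farthest right, and its cap points away from the robot, so it fits. I'll confirm it in a crop and measure.

```bash
cat > m.py <<'E'
from h import *
im=cv2.imread('pics/top0.png'); c=eyes.calibration('top'); hsv=cv2.cvtColor(im,cv2.COLOR_BGR2HSV)
def blobs(m,lo,hi):
    return [k for k in cv2.findContours(m.astype(np.uint8),cv2.RETR_EXTERNAL,cv2.CHAIN_APPROX_NONE)[0] if lo<cv2.contourArea(k)<hi]
def rep(n,k,z):
    r=cv2.minAreaRect(k); b=cv2.boxPoints(r); w=np.array([onz(c,u,v,z)[:2] for u,v in b])
    e=w[1]-w[0]; e2=w[2]-w[1]
    print(n,np.round(r[0],1),'ctr',w.mean(0).round(1),'sides',np.linalg.norm(e).round(1),np.linalg.norm(e2).round(1),'ang',np.degrees(np.arctan2(e[1],e[0])).round(1),np.degrees(np.arctan2(e2[1],e2[0])).round(1))
S,V=hsv[...,1],hsv[...,2]
for k in blobs((S<60)&(V>150),150,900): rep('white',k,44)
for k in blobs((V<50),500,4000): rep('dark',k,4)
for k in blobs((S<60)&(V>70)&(V<150),3000,20000): rep('grey',k,86)
hm=(S<60)&(V>140); hm[:190]=0; hm[225:]=0; hm[:,:380]=0; hm[:,440:]=0
for k in blobs(hm,20,900): rep('handle',k,124)
E
python3 m.py; python3 - <<'E'
from h import *
t=cv2.imread('pics/top0.png')
a=cv2.resize(t[180:230,255:305],(380,380),interpolation=cv2.INTER_CUBIC); b=cv2.resize(t[130:240,350:475],(418,380)) 
cv2.imwrite('pics/crop0.png',np.hstack([a,b]))
E
```

```text
white [194.2 296.6] ctr [258.2 357.1] sides 69.0 43.3 ang -36.9 -126.7
white [278.7 205.3] ctr [500.3 125.2] sides 79.8 44.3 ang -4.8 -95.0
white [137.7 207.4] ctr [502.5 513.3] sides 42.7 83.6 ang -70.2 -159.0
white [203.  131.5] ctr [713.1 333.8] sides 57.8 59.0 ang -44.7 -136.4
white [263.5 111.5] ctr [767.5 163.2] sides 44.5 44.8 ang -45.0 -137.0
dark [326.8 392.1] ctr [-7.7  4.9] sides 177.9 106.7 ang -77.5 -167.4
dark [ 42.7 114.7] ctr [784.4 807.3] sides 58.1 99.2 ang -74.4 -162.6
grey [411.  184.8] ctr [ 544.4 -229.8] sides 210.3 273.9 ang -16.5 -106.1
grey [279.5  19. ] ctr [1019.4  111.4] sides 1569.9 112.8 ang -91.1 174.8
handle [411.  206.5] ctr [ 481.2 -216.1] sides 7.3 106.0 ang -17.3 -106.1
```

View pics/crop0.png

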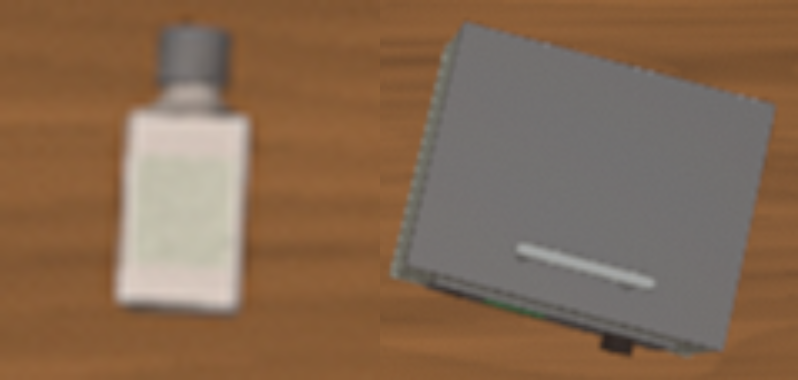

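The crop confirms it: a square white bottle with its grey cap at the upper end, pointing away from the robot, and the farthest right of the three. Next I'll measure the mat and cap and compute the moves.

```bash
cat >> h.py <<'E'
def go(x,y,z,ang=None,cur=None):
    """fractions to reach tcp x,y,z with tool x at heading ang(deg); cur=(pos,rotvec) commanded"""
    if cur is None: s=status.observe(); cur=(s['tool_pos'],s['tool_rot'])
    M=R.from_rotvec(cur[1]).as_matrix(); d=M.T@(np.array([x,y,z])-cur[0])
    a0=np.degrees(np.arctan2(M[1,0],M[0,0])); t=0 if ang is None else (a0-ang+180)%360-180
    return np.round(np.r_[d/750,t/180],4).tolist(), round(a0,2)
E
python3 - <<'E'
exec(open('m.py').read().split("for k in blobs((S<60)&(V>150)")[0])
m=(V<75); m[:200]=0;m[270:]=0;m[:,:170]=0;m[:,245:]=0
for k in blobs(m,300,4000): rep('mat',k,4)
m=(S<90)&(V<150); m[:175]=0;m[215:]=0;m[:,:265]=0;m[:,295:]=0
for k in blobs(m,30,1000): rep('cap',k,30)
print(go(540,122,200,-4.8))
E
```

```text
mat [206.5 233.2] ctr [430.1 331.1] sides 108.1 107.3 ang -24.7 -115.9
cap [279.5 188.5] ctr [549.1 122.4] sides 25.2 31.1 ang -91.2 178.8
([0.7185, -0.6632, 0.0417, 0.1711], np.float64(26.0))
```

Call:
{"api": "step_arm", "payload": {"rows": [[0.72,-0.66,0.04,0.17],[0.72,-0.66,0.04,0.17],[0.72,-0.66,0.04,0.17],[0.72,-0.66,0.04,0.17],[0.72,-0.66,0.04,0.17]]}}

```text
time_s: 0.6
tool_pos: [364.9, -329.6, 220.9]
tool_rot: [-3.139, 0.131, 0.0]
force: [1.0, 0.1, 0.4]
grip_width: 0.999
finger_force: 0.0
```

```bash
python3 -c "
from h import *
print(go(540,122,200,-4.8))"
```

```text
([0.1823, -0.6195, 0.0279, 0.0], np.float64(-4.79))
```

Call:
{"api": "step_arm", "payload": {"rows": [[0.18,-0.62,0.03,0],[0.18,-0.62,0.03,0],[0.18,-0.62,0.03,0],[0.18,-0.62,0.03,0],[0.18,-0.62,0.03,0]]}}

```text
time_s: 1.1
tool_pos: [453.5, -96.2, 209.5]
tool_rot: [3.139, -0.126, 0.0]
force: [0.8, -0.8, 1.4]
grip_width: 1.001
finger_force: 0.0
```

```bash
python3 -c "
from h import *
print(go(540,122,200,-4.8))"
```

```text
([0.0916, -0.2993, 0.0126, 0.001], np.float64(-4.61))
```

Call:
{"api": "step_arm", "payload": {"rows": [[0.09,-0.3,0.01,0.001],[0.09,-0.3,0.01,0.001],[0.09,-0.3,0.01,0.001],[0.09,-0.3,0.01,0.001],[0.09,-0.3,0.01,0.001]]}}

```text
time_s: 1.6
tool_pos: [538.9, 124.5, 201.7]
tool_rot: [-3.138, 0.127, 0.001]
force: [-0.1, 0.2, -0.4]
grip_width: 1.001
finger_force: 0.0
```

```bash
python3 - <<'E'
from h import *
s=status.observe(); c=eyes.calibration('wrist'); im=eyes.capture('wrist'); cv2.imwrite('pics/w1.png',im); import pickle; pickle.dump(c,open('w1.pkl','wb'))
print(s['tool_pos'],{k:np.round(v,3).tolist() for k,v in c.items()})
print(go(540,122,200,-4.8))
E
```

```text
[538.9066859  124.45372078 201.71956056] {'vfov': 65.706, 'cx': 276.012, 'cy': 210.516, 'view': [[-0.081, -0.997, -0.001, 167.707], [-0.956, 0.077, 0.284, 476.759], [-0.283, 0.024, -0.959, 498.766], [0.0, 0.0, 0.0, 1.0]]}
([0.001, 0.0108, 0.0022, 0.0024], np.float64(-4.36))
```

View pics/w1.png

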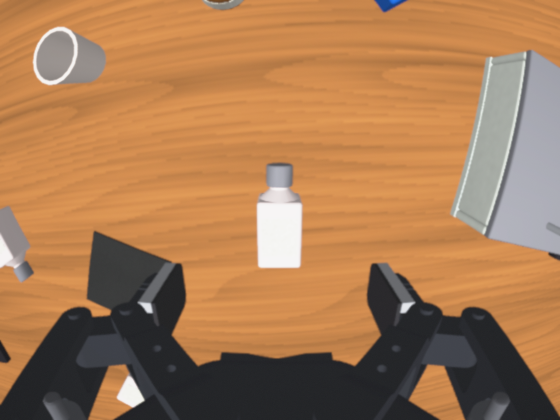

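The wrist view shows the bottle with its cap at (280,175) and its body between (258,203) and (301,267). I'll cast these pixels onto planes.

```bash
cat >> h.py <<'E'
def wray(c,u,v,z):
    f=210/np.tan(np.radians(c['vfov'])/2); V=np.array(c['view']); a=np.array([u-c['cx'],v-c['cy']]); r=np.hypot(*a); t=r/f
    d=V[:3,:3].T@np.r_[np.sin(t)*a/max(r,1e-9),np.cos(t)]; o=-V[:3,:3].T@V[:3,3]
    return o+d*(z-o[2])/d[2]
E
python3 - <<'E'
from h import *; import pickle
c=pickle.load(open('w1.pkl','rb')); im=cv2.imread('pics/w1.png'); hsv=cv2.cvtColor(im,cv2.COLOR_BGR2HSV)
m=(hsv[...,1]<80).astype(np.uint8); m[:150]=0; m[285:]=0; m[:,:235]=0; m[:,325:]=0
V=np.array(c['view']); print('cam',(-V[:3,:3].T@V[:3,3]).round(0))
for v in list(range(160,190,3))+list(range(205,272,6))+list(range(264,272)):
    x=np.where(m[v])[0]
    if len(x): 
        z=22 if v<195 else 44
        a,b=wray(c,x[0]-.5,v,z),wray(c,x[-1]+.5,v,z); print(v,x[0],x[-1],((a+b)/2)[:2].round(1),np.linalg.norm(a-b).round(1))
E
```

```text
cam [610. 119. 343.]
163 274 283 [564.4 120.1] 9.9
166 267 291 [561.4 119.9] 24.9
169 266 292 [558.3 120.1] 27.0
172 266 292 [555.3 120.4] 27.0
175 266 292 [552.3 120.6] 27.1
178 266 291 [549.2 121.3] 26.1
181 266 291 [546.2 121.6] 26.2
184 267 291 [543.1 121.3] 25.2
187 269 289 [540.  121.6] 21.2
205 257 302 [527.2 122.3] 44.0
211 257 301 [521.3 123.2] 43.3
217 257 301 [515.2 123.7] 43.5
223 257 301 [509.1 124.1] 43.8
229 257 301 [502.9 124.6] 44.0
235 257 301 [496.7 125.1] 44.3
241 257 301 [490.3 125.6] 44.6
247 257 301 [483.9 126.1] 44.9
253 258 300 [477.3 126.6] 43.2
259 258 300 [470.7 127.1] 43.6
265 258 300 [463.9 127.7] 43.9
264 258 300 [465.  127.6] 43.9
265 258 300 [463.9 127.7] 43.9
266 259 299 [462.8 127.7] 41.9
267 260 298 [461.6 127.8] 39.9
```

```bash
python3 -c "
from h import *
print(go(560.5,119.5,5,-4.8))"
```

```text
([0.0285, 0.0133, 0.2622, 0.0024], np.float64(-4.36))
```

Call:
{"api": "step_arm", "payload": {"rows": [[0.0285,0.013,0.05,0.0024],[0.0285,0.013,0.11,0.0024],[0.0285,0.013,0.17,0.0024],[0.0285,0.013,0.22,0.0024],[0.0285,0.013,0.25,0.0024]]}}

```text
time_s: 2.15
tool_pos: [557.0, 108.3, 11.1]
tool_rot: [3.137, -0.143, -0.007]
force: [-0.0, 0.2, 0.1]
grip_width: 1.0
finger_force: 0.0
```

```bash
python3 -c "
from h import *
print(go(560.5,119.5,5,-4.8))"
```

```text
([0.0033, -0.0153, 0.0082, -0.0023], np.float64(-5.21))
```

Call:
{"api": "step_arm", "payload": {"rows": [[0,0,0,0],[0,0,0,0]]}}

```text
time_s: 2.35
tool_pos: [559.1, 109.1, 14.7]
tool_rot: [3.138, -0.143, -0.001]
force: [0.8, -0.7, -0.0]
grip_width: 0.999
finger_force: 0.0
```

```bash
python3 -c "
from h import *
print(status.observe()['tool_pos'],go(560.5,119.5,5,-4.8))"
```

```text
[559.08644323 109.1003034   14.73955936] ([0.0006, -0.014, 0.013, -0.0023], np.float64(-5.21))
```

Call:
{"api": "step_arm", "payload": {"rows": [[0.0006,-0.014,0.013,-0.002],[0.0006,-0.014,0.013,-0.002],[0.0006,-0.014,0.013,-0.002]], "claw": 0.4}}

```text
time_s: 2.65
tool_pos: [560.9, 120.5, 5.5]
tool_rot: [-3.138, 0.131, -0.002]
force: [0.8, 0.6, -0.1]
grip_width: 0.514
finger_force: 0.0
```

Call:
{"api": "step_arm", "payload": {"rows": [[0,0,0,0],[0,0,0,0],[0,0,0,0]], "claw": 0.31}}

```text
time_s: 2.95
tool_pos: [561.0, 119.6, 5.3]
tool_rot: [-3.139, 0.133, -0.002]
force: [0.7, -0.6, 1.9]
grip_width: 0.312
finger_force: 6.8
```

```bash
python3 -c "
from h import *
s=status.observe();print(s['tool_pos'],s['grip_width'],s['finger_force'],s['force'],go(560.5,119.5,5,-4.8))"
```

```text
[560.97611637 119.56811163   5.29783213] 0.31191187706339735 6.817141100764275 [ 0.67705477 -0.6305856   1.86862934] ([-0.0006, 0.0001, 0.0004, -0.0004], np.float64(-4.87))
```

Call:
{"api": "step_arm", "payload": {"rows": [[0,0,-0.02,0],[0,0,-0.045,0],[0,0,-0.07,0],[0,0,-0.095,0],[0,0,-0.12,0]]}}

```text
time_s: 3.45
tool_pos: [560.4, 119.5, 96.5]
tool_rot: [3.139, -0.133, 0.0]
force: [-0.3, -0.1, -1.2]
grip_width: 0.311
finger_force: 8.0
```

Call:
{"api": "step_arm", "payload": {"rows": [[0,0,-0.02,0],[0,0,-0.04,0],[0,0,-0.05,0],[0,0,-0.05,0]]}}

```text
time_s: 3.85
tool_pos: [561.1, 119.8, 133.5]
tool_rot: [-3.138, 0.133, -0.003]
force: [1.4, 0.4, -1.8]
grip_width: 0.308
finger_force: 8.0
```

```bash
python3 - <<'E'
from h import *
s=status.observe();print(s['tool_pos'],s['grip_width'],s['finger_force'],s['force'])
c=eyes.calibration('side'); im=eyes.capture('side'); u,v=map(int,proj(c,s['tool_pos']));print(u,v)
cv2.imwrite('pics/s2.png',cv2.resize(im[max(v-70,0):v+90,u-100:u+100],(750,600),interpolation=cv2.INTER_CUBIC))
E
```

```text
[561.09915736 119.75500245 133.48742503] 0.307738680372342 7.969479560852051 [ 1.42488238  0.41033504 -1.77080487]
264 189
```

View pics/s2.png

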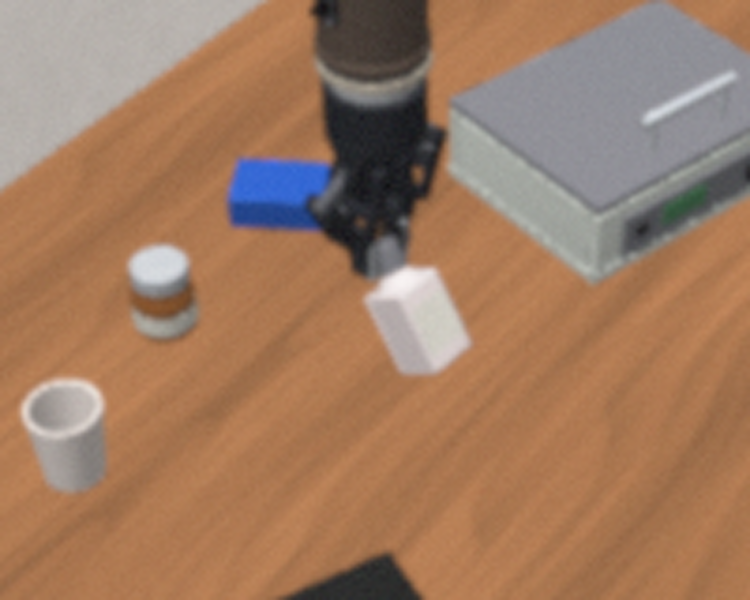

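The bottle is pivoting in the light grip, with its cap up and base leaning towards the robot. I'll carry it over the mat.

```bash
python3 -c "
from h import *
print(go(430,331,140,-25))"
```

```text
([-0.1974, -0.2661, -0.01, 0.1119], np.float64(-4.86))
```

Call:
{"api": "step_arm", "payload": {"rows": [[-0.04,-0.05,0,0.02],[-0.08,-0.11,-0.01,0.05],[-0.13,-0.17,-0.01,0.08],[-0.17,-0.23,-0.01,0.11],[-0.197,-0.266,-0.01,0.112]]}}

```text
time_s: 4.4
tool_pos: [429.1, 331.1, 138.8]
tool_rot: [3.066, -0.678, -0.002]
force: [1.3, 1.5, -2.2]
grip_width: 0.313
finger_force: 8.1
```

Call:
{"api": "step_arm", "payload": {"rows": [[0,0,0,0],[0,0,0,0],[0,0,0,0]], "claw": 0.315}}

```text
time_s: 4.7
tool_pos: [430.9, 328.9, 139.0]
tool_rot: [3.065, -0.682, -0.001]
force: [0.9, -0.5, -0.2]
grip_width: 0.314
finger_force: 0.5
```

```bash
python3 - <<'E'
from h import *
s=status.observe();print(s['tool_pos'],s['grip_width'],s['finger_force'],s['force'],go(430,331,140,-25))
c=eyes.calibration('side'); im=eyes.capture('side'); u,v=map(int,proj(c,s['tool_pos']));print(u,v)
a=cv2.resize(im[max(v-50,0):v+75,u-50:u+50],(400,500),interpolation=cv2.INTER_CUBIC)
im=eyes.capture('wrist'); cv2.imwrite('pics/w3.png',np.hstack([a,cv2.resize(im[100:420,140:396],(400,500))]))
E
```

```text
[430.88630988 328.93526428 138.98304886] 0.31399161273628073 0.540032722055912 [ 0.85113796 -0.48007136 -0.16105232] ([-0.0022, -0.002, -0.0014, -0.0005], np.float64(-25.09))
256 252
```

View pics/w3.png

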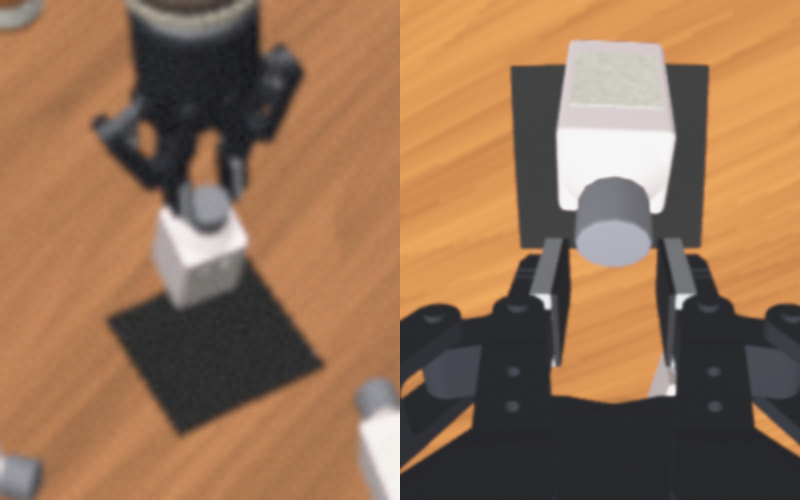

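The bottle slipped out at the light grip, but it looks close to upright above the mat. I'll let it settle and look.

Call:
{"api": "step_arm", "payload": {"rows": [[0,0,-0.02,0],[0,0,-0.04,0],[0,0,-0.06,0],[0,0,-0.06,0]], "claw": 0.6}}

```text
time_s: 5.2
tool_pos: [432.8, 329.4, 186.6]
tool_rot: [-3.063, 0.685, -0.004]
force: [-0.9, 0.1, -0.9]
grip_width: 0.596
finger_force: 0.0
```

```bash
python3 - <<'E'
from h import *; import pickle
s=status.observe();print(s['tool_pos'],s['grip_width'],s['finger_force'],s['force'])
c=eyes.calibration('wrist');im=eyes.capture('wrist'); pickle.dump(c,open('w4.pkl','wb')); cv2.imwrite('pics/w4f.png',im)
a=cv2.resize(im,(400,300))
im=eyes.capture('side');cv2.imwrite('pics/s4f.png',im); cs=eyes.calibration('side'); u,v=map(int,proj(cs,[430,331,50])); print(u,v)
cv2.imwrite('pics/w4.png',np.hstack([a,cv2.resize(im[v-60:v+60,u-80:u+80],(400,300),interpolation=cv2.INTER_CUBIC)]))
E
```

```text
[432.84172904 329.35656032 186.645696  ] 0.5963037696038821 0.0 [-0.86966062  0.12501129 -0.8553414 ]
257 276
```

View pics/w4.png

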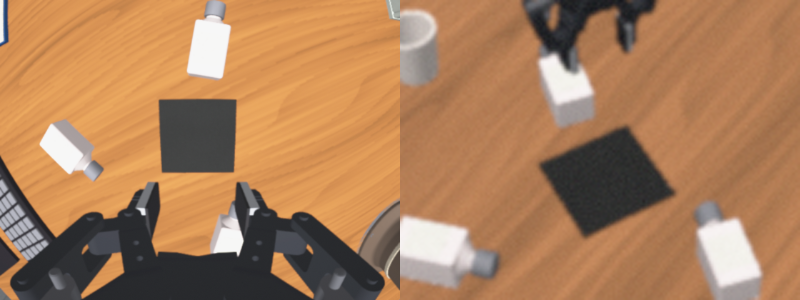

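The bottle landed lying just beyond the mat, cap away from the robot, at about (293,60) in the full wrist picture. Nothing else was disturbed, so I'll re-measure and re-grasp.

```bash
cat > meas.py <<'E'
from h import *; import pickle,sys
def body(c,im,box):
    """white body face at z=44: bottom midpoint, heading"""
    u0,v0,u1,v1=box; hsv=cv2.cvtColor(im,cv2.COLOR_BGR2HSV); m=np.zeros(im.shape[:2],np.uint8)
    m[v0:v1,u0:u1]=(hsv[v0:v1,u0:u1,1]<80)
    k=max(cv2.findContours(m,cv2.RETR_EXTERNAL,cv2.CHAIN_APPROX_NONE)[0],key=cv2.contourArea)[:,0]
    w=np.array([wray(c,u,v,44)[:2] for u,v in k],np.float32)
    r=cv2.minAreaRect(w); b=cv2.boxPoints(r); e=[b[1]-b[0],b[2]-b[1]]; L=max(e,key=np.linalg.norm); L=L/np.linalg.norm(L)
    if L[0]<0:L=-L
    print('rect',np.round(r[0],1),np.round(r[1],1),'heading',np.degrees(np.arctan2(L[1],L[0])).round(1))
    t=w@L; p=w@np.array([-L[1],L[0]]); bt=t.min(); q=p[(t>bt+10)&(t<bt+60)]; pm=(q.min()+q.max())/2
    B=L*bt+np.array([-L[1],L[0]])*pm; print('bottom',B.round(1),'width',(q.max()-q.min()).round(1),'tip',(B+104*L).round(1),'len',(t.max()-bt).round(1)); return B,L
E
python3 - <<'E'
from meas import *
c=pickle.load(open('w4.pkl','rb')); im=cv2.imread('pics/w4f.png'); body(c,im,(240,0,345,125))
print(go(540,300,220,-18))
E
```

```text
rect [542.8 260. ] [ 44.2 101.3] heading -34.5
bottom [501.1 288.7] width 44.2 tip [586.7 229.7] len 101.3
([0.1473, -0.0265, -0.0471, -0.0398], np.float64(-25.17))
```

```bash
python3 -c "
from h import *
print(go(562,247,200,-34.5))"
```

```text
([0.2039, 0.0249, -0.0204, 0.0518], np.float64(-25.17))
```

Call:
{"api": "step_arm", "payload": {"rows": [[0.05,0.01,-0.02,0.02],[0.11,0.02,-0.02,0.04],[0.17,0.025,-0.02,0.052],[0.204,0.025,-0.02,0.052],[0.204,0.025,-0.02,0.052]], "claw": 1}}

```text
time_s: 5.8
tool_pos: [564.7, 243.9, 198.0]
tool_rot: [2.996, -0.938, 0.001]
force: [-0.3, -0.4, 0.5]
grip_width: 1.002
finger_force: 0.0
```

Call:
{"api": "step_arm", "payload": {"rows": [[0,0,0,0],[0,0,0,0]]}}

```text
time_s: 6.0
tool_pos: [560.1, 249.1, 199.0]
tool_rot: [3.001, -0.926, -0.003]
force: [0.2, 0.0, -0.3]
grip_width: 0.996
finger_force: 0.0
```

```bash
python3 - <<'E'
from meas import *
s=status.observe(); print(s['tool_pos'])
c=eyes.calibration('wrist'); im=eyes.capture('wrist'); cv2.imwrite('pics/w5.png',im)
B,L=body(c,im,(220,140,340,290)); P=B+98*L
print(P,go(P[0],P[1],5,np.degrees(np.arctan2(L[1],L[0]))))
E
```

```text
[560.14026149 249.06515744 199.0101796 ]
rect [547.5 256.9] [ 44.  104.7] heading -34.5
bottom [504.4 286.5] width 43.8 tip [590.1 227.5] len 104.7
[585.1079 230.9469] ([0.0416, 0.0014, 0.2591, 0.0013], np.float64(-34.28))
```

Call:
{"api": "step_arm", "payload": {"rows": [[0.02,0.001,0.05,0.001],[0.04,0.001,0.11,0.001],[0.0416,0.001,0.17,0.001],[0.0416,0.001,0.22,0.001],[0.0416,0.001,0.25,0.001]]}}

```text
time_s: 6.55
tool_pos: [584.2, 230.5, 9.2]
tool_rot: [2.999, -0.93, -0.005]
force: [0.4, -0.4, -1.0]
grip_width: 1.001
finger_force: 0.0
```

Call:
{"api": "step_arm", "payload": {"rows": [[0,0,0.0091,0],[0,0,0.0091,0],[0,0,0.0091,0]]}}

```text
time_s: 6.85
tool_pos: [587.3, 231.2, 7.0]
tool_rot: [-2.999, 0.931, -0.002]
force: [0.2, 0.7, 0.2]
grip_width: 0.997
finger_force: 0.0
```

```bash
python3 -c "
from h import *
print(status.observe()['tool_pos'],go(585.1,230.9,5,-34.5))"
```

```text
[587.34552331 231.15721921   7.01483136] ([-0.0023, 0.002, 0.0027, -0.0001], np.float64(-34.51))
```

Call:
{"api": "step_arm", "payload": {"rows": [[-0.002,0.002,0.0027,0],[-0.002,0.002,0.0027,0],[-0.002,0.002,0.0027,0]], "claw": 0.4}}

```text
time_s: 7.15
tool_pos: [585.0, 230.0, 4.3]
tool_rot: [-2.999, 0.933, -0.002]
force: [1.2, 0.2, 0.8]
grip_width: 0.514
finger_force: 0.0
```

Call:
{"api": "step_arm", "payload": {"rows": [[0,0,0,0],[0,0,0,0],[0,0,0,0]], "claw": 0.31}}

```text
time_s: 7.45
tool_pos: [585.0, 229.9, 3.8]
tool_rot: [-2.999, 0.933, -0.001]
force: [0.5, 0.6, 1.9]
grip_width: 0.311
finger_force: 7.5
```

Call:
{"api": "step_arm", "payload": {"rows": [[-0.004,0,-0.016,0],[-0.012,0,-0.033,0],[-0.021,0,-0.047,0],[-0.032,0,-0.061,0],[-0.045,0,-0.073,0]]}}

```text
time_s: 7.95
tool_pos: [556.3, 249.6, 59.6]
tool_rot: [-2.999, 0.933, -0.001]
force: [-0.7, 0.8, -2.1]
grip_width: 0.312
finger_force: 7.6
```

Call:
{"api": "step_arm", "payload": {"rows": [[-0.014,0,-0.011,0],[-0.03,0,-0.019,0],[-0.046,0,-0.025,0],[-0.062,0,-0.028,0],[-0.08,0,-0.031,0]]}}

```text
time_s: 8.45
tool_pos: [506.4, 283.5, 81.4]
tool_rot: [3.0, -0.933, -0.0]
force: [0.1, 0.0, -0.4]
grip_width: 0.312
finger_force: 7.8
```

```bash
python3 - <<'E'
from h import *
s=status.observe();print(s['tool_pos'],s['grip_width'],s['finger_force'],s['force'])
c=eyes.calibration('side'); im=eyes.capture('side'); u,v=map(int,proj(c,s['tool_pos']));print(u,v)
cv2.imwrite('pics/s6.png',cv2.resize(im[max(v-50,0):v+75,u-50:u+50],(400,500),interpolation=cv2.INTER_CUBIC))
E
```

```text
[506.39230301 283.47371603  81.42371882] 0.3123324785051456 7.803649306297302 [ 0.11766416  0.00978255 -0.44015091]
245 244
```

View pics/s6.png

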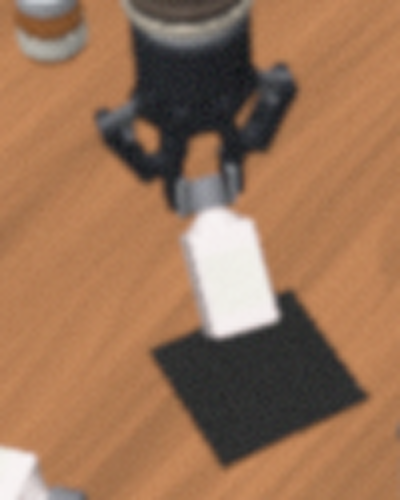

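The bottle is held by its cap but still leans about 40°, with its base towards the robot. The torque it holds scales with grip force, so I'll ease the grip slightly and let it swing.

Call:
{"api": "step_arm", "payload": {"rows": [[0,0,-0.02,0],[0,0,-0.025,0]], "claw": 0.3115}}

```text
time_s: 8.7
tool_pos: [507.5, 283.7, 101.1]
tool_rot: [-2.999, 0.932, -0.002]
force: [-0.1, -0.3, -1.4]
grip_width: 0.313
finger_force: 7.7
```

Call:
{"api": "step_arm", "payload": {"rows": [[0,0,0,0],[0,0,0,0]], "claw": 0.3125}}

```text
time_s: 8.9
tool_pos: [507.3, 282.7, 99.8]
tool_rot: [2.999, -0.933, -0.0]
force: [-0.0, 0.5, -1.6]
grip_width: 0.313
finger_force: 5.7
```

```bash
cat > tilt.py <<'E'
from h import *
s=status.observe();print(s['tool_pos'],s['grip_width'],s['finger_force'],s['force'],go(430,331,s['tool_pos'][2]))
c=eyes.calibration('side'); im=eyes.capture('side'); u,v=map(int,proj(c,s['tool_pos']))
hsv=cv2.cvtColor(im,cv2.COLOR_BGR2HSV); m=((hsv[...,1]<60)&(hsv[...,2]>120)).astype(np.uint8); q=np.zeros_like(m); q[v-5:v+50,u-35:u+45]=m[v-5:v+50,u-35:u+45]
k=max(cv2.findContours(q,cv2.RETR_EXTERNAL,cv2.CHAIN_APPROX_NONE)[0],key=cv2.contourArea); p=k[:,0]
print('tcp px',u,v,'blob u',p[:,0].min(),p[:,0].max(),'v',p[:,1].min(),p[:,1].max())
M=R.from_rotvec(s['tool_rot']).as_matrix(); L=M[:,0]
P=s['tool_pos']+np.array([0,0,17])
best=[]
for a in range(-50,60,10):  # predicted pixel of bottom centre for hang tilts
    d=-np.array([0,0,1])*np.cos(np.radians(a))-L*np.sin(np.radians(a)); print(a,np.round(proj(c,P+98*d),0),end=' ')
cv2.imwrite('pics/t%d.png'%round(s['time_s']*100),cv2.resize(im[max(v-50,0):v+75,u-50:u+50],(400,500),interpolation=cv2.INTER_CUBIC))
print(round(s['time_s']*100))
E
python3 tilt.py
```

```text
[507.34711698 282.73318103  99.7623471 ] 0.31314252286950084 5.7294948399066925 [-0.00182417  0.47090915 -1.55398756] ([-0.1214, 0.0055, 0.0, 0.0], np.float64(-34.57))
tcp px 244 239 blob u 239 263 v 234 274
-50 [238. 232.] -40 [240. 238.] -30 [241. 244.] -20 [243. 250.] -10 [245. 255.] 0 [247. 259.] 10 [248. 263.] 20 [250. 267.] 30 [252. 269.] 40 [253. 271.] 50 [254. 271.] 890
```

Call:
{"api": "step_arm", "payload": {"rows": [[0,0,0,0],[0,0,0,0]], "claw": 0.3132}}

```text
time_s: 9.15
tool_pos: [507.3, 282.8, 99.7]
tool_rot: [2.999, -0.933, -0.001]
force: [1.0, 0.0, -1.8]
grip_width: 0.312
finger_force: 4.5
```

```bash
python3 tilt.py
```

```text
[507.25074566 282.78991503  99.73142744] 0.31225894034997803 4.535962343215942 [ 0.96577767  0.02615776 -1.81344314] ([-0.1213, 0.0055, 0.0, 0.0], np.float64(-34.56))
tcp px 245 239 blob u 239 261 v 234 273
-50 [238. 232.] -40 [240. 238.] -30 [241. 244.] -20 [243. 250.] -10 [245. 255.] 0 [247. 259.] 10 [248. 264.] 20 [250. 267.] 30 [252. 269.] 40 [253. 271.] 50 [254. 271.] 915
```

Call:
{"api": "step_arm", "payload": {"rows": [[0,0,0,0],[0,0,0,0]], "claw": 0.314}}

```text
time_s: 9.4
tool_pos: [507.4, 283.0, 100.1]
tool_rot: [3.0, -0.933, -0.0]
force: [-0.2, 0.2, -0.2]
grip_width: 0.317
finger_force: 3.0
```

```bash
python3 tilt.py; ls pics
```

```text
[507.36977765 282.96688365 100.09371663] 0.3170704349024578 3.018847480416298 [-0.16844519  0.24468339 -0.21477027] ([-0.1213, 0.0058, 0.0, 0.0], np.float64(-34.56))
tcp px 244 239 blob u 238 259 v 234 271
-50 [238. 232.] -40 [239. 238.] -30 [241. 244.] -20 [243. 250.] -10 [245. 255.] 0 [247. 259.] 10 [248. 263.] 20 [250. 267.] 30 [252. 269.] 40 [253. 271.] 50 [254. 271.] 940
crop0.png
s2.png
s4f.png
s6.png
side0.png
t890.png
t915.png
t940.png
top0.png
w1.png
w3.png
w4.png
w4f.png
w5.png
```

Call:
{"api": "step_arm", "payload": {"rows": [[0,0,0,0]], "claw": 0.313}}

```text
time_s: 9.55
tool_pos: [507.4, 283.0, 100.2]
tool_rot: [3.0, -0.933, -0.0]
force: [0.0, 0.5, -0.9]
grip_width: 0.317
finger_force: 3.6
```

```bash
cat >> tilt.py <<'E'
y=M[:,1]
for a in (0,10,20,30,40):
    t=np.radians(a); d=-np.array([0,0,1])*np.cos(t)-L*np.sin(t); n=-np.array([0,0,1])*np.sin(t)+L*np.cos(t)
    q=np.array([proj(c,P+98*d+22*i*n+22*j*y) for i in(-1,1) for j in(-1,1)]); print(a,'umax',q[:,0].max().round(1),'vmax',q[:,1].max().round(1))
E
python3 tilt.py|tail -6; python3 - <<'E'
import cv2
im=cv2.imread('pics/t940.png')
E
```

```text
-50 [238. 232.] -40 [239. 238.] -30 [241. 244.] -20 [243. 250.] -10 [245. 255.] 0 [247. 259.] 10 [248. 263.] 20 [250. 267.] 30 [252. 269.] 40 [253. 271.] 50 [254. 271.] 955
0 umax 256.5 vmax 267.3
10 umax 258.3 vmax 270.5
20 umax 260.0 vmax 272.8
30 umax 261.6 vmax 274.0
40 umax 262.8 vmax 274.2
```

The tilt is now about 10-13°. I'll firm the grip slightly, carry the bottle over the mat, lower it, and let the contact square it up.

```bash
python3 -c "
from h import *
import numpy as np
a=np.radians(-25);print(go(430+10*np.cos(a),331+10*np.sin(a),108,-25))"
```

```text
([-0.1082, 0.0036, -0.0104, -0.0531], np.float64(-34.56))
```

Call:
{"api": "step_arm", "payload": {"rows": [[-0.015,0.001,-0.01,-0.01],[-0.04,0.002,-0.01,-0.02],[-0.068,0.003,-0.01,-0.035],[-0.095,0.0036,-0.01,-0.047],[-0.108,0.0036,-0.01,-0.053]], "claw": 0.311}}

```text
time_s: 10.1
tool_pos: [435.9, 329.0, 107.8]
tool_rot: [-3.069, 0.67, 0.002]
force: [-0.1, 0.9, -1.6]
grip_width: 0.31
finger_force: 6.4
```

Call:
{"api": "step_arm", "payload": {"rows": [[0,0,0,0],[0,0,0,0]]}}

```text
time_s: 10.3
tool_pos: [439.4, 326.7, 107.8]
tool_rot: [3.067, -0.68, 0.001]
force: [-0.3, 0.7, -0.9]
grip_width: 0.311
finger_force: 6.4
```

```bash
python3 tilt.py
```

```text
[439.37945946 326.71485287 107.77985141] 0.3108568644120007 6.37109287083149 [-0.29805915  0.72275853 -0.92812241] ([-0.0137, 0.0001, -0.0, 0.0], np.float64(-25.0))
tcp px 255 258 blob u 247 272 v 259 292
-50 [243. 252.] -40 [245. 258.] -30 [248. 263.] -20 [250. 269.] -10 [253. 274.] 0 [256. 279.] 10 [259. 283.] 20 [262. 286.] 30 [265. 289.] 40 [268. 290.] 50 [270. 291.] 1030
0 umax 267.6 vmax 288.0
10 umax 270.6 vmax 291.3
20 umax 273.5 vmax 293.6
30 umax 276.0 vmax 294.8
40 umax 278.3 vmax 295.0
```

Call:
{"api": "step_arm", "payload": {"rows": [[0,0,0.012,0],[0,0,0.022,0],[-0.002,0,0.027,0],[-0.006,0,0.029,0],[-0.012,0,0.031,0]]}}

```text
time_s: 10.85
tool_pos: [431.6, 330.3, 84.7]
tool_rot: [-3.067, 0.682, -0.001]
force: [-0.6, -1.4, 7.0]
grip_width: 0.312
finger_force: 7.6
```

Call:
{"api": "step_arm", "payload": {"rows": [[-0.006,0,0.0005,0],[-0.01,0,0.001,0],[-0.01,0,0.001,0]]}}

```text
time_s: 11.15
tool_pos: [423.7, 334.0, 83.7]
tool_rot: [3.067, -0.679, -0.0]
force: [0.3, -1.2, 3.2]
grip_width: 0.313
finger_force: 7.1
```

```bash
python3 tilt.py
```

```text
[423.7158723  333.97210658  83.66337108] 0.31277460116607614 7.0575810223817825 [ 0.25721825 -1.23268022  3.16430567] ([0.0093, 0.0001, -0.0, 0.0], np.float64(-24.97))
tcp px 258 269 blob u 250 273 v 269 299
-50 [246. 262.] -40 [249. 268.] -30 [251. 273.] -20 [254. 279.] -10 [257. 284.] 0 [260. 289.] 10 [263. 293.] 20 [266. 297.] 30 [268. 299.] 40 [271. 301.] 50 [273. 301.] 1115
0 umax 271.0 vmax 298.3
10 umax 274.0 vmax 301.6
20 umax 276.9 vmax 304.0
30 umax 279.5 vmax 305.4
40 umax 281.7 vmax 305.7
```

```bash
python3 - <<'E'
from h import *
a=cv2.imread('pics/t1115.png'); w=eyes.capture('wrist'); cv2.imwrite('pics/v9.png',np.hstack([a,cv2.resize(w[100:420,140:396],(400,500))]))
E
```

```text
(no output)
```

View pics/v9.png

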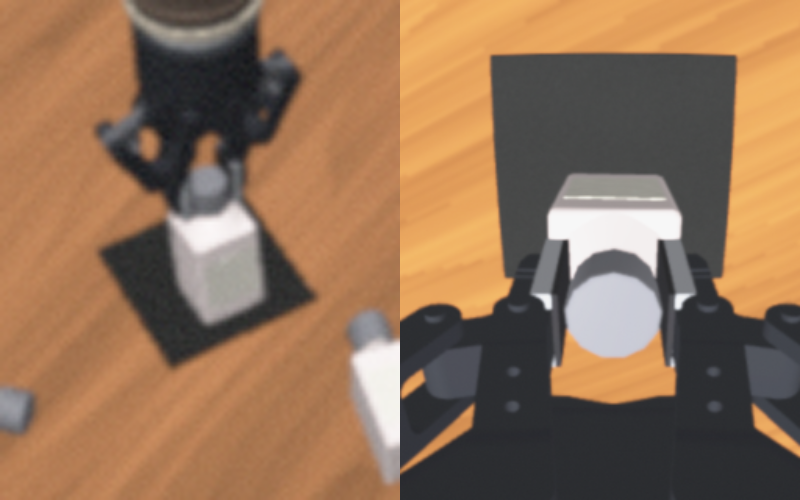

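The bottle looks upright on the mat, cap at (208,185) in the left half. I'll release it gently and go up.

Call:
{"api": "step_arm", "payload": {"rows": [[0,0,0,0],[0,0,0,0]], "claw": 0.33}}

```text
time_s: 11.45
tool_pos: [424.3, 333.7, 83.5]
tool_rot: [3.067, -0.681, -0.0]
force: [-0.5, 0.1, 0.4]
grip_width: 0.33
finger_force: 0.0
```

Call:
{"api": "step_arm", "payload": {"rows": [[0,0,0,0],[0,0,0,0],[0,0,0,0],[0,0,0,0]], "claw": 0.6}}

```text
time_s: 11.85
tool_pos: [424.2, 333.7, 83.7]
tool_rot: [3.067, -0.68, -0.0]
force: [0.0, -0.8, -0.2]
grip_width: 0.601
finger_force: 0.0
```

Call:
{"api": "step_arm", "payload": {"rows": [[0,0,-0.03,0],[0,0,-0.07,0],[0,0,-0.12,0],[0,0,-0.17,0],[0,0,-0.2,0]]}}

```text
time_s: 12.35
tool_pos: [424.9, 334.3, 236.8]
tool_rot: [-3.064, 0.68, -0.003]
force: [0.1, 0.2, -0.5]
grip_width: 0.601
finger_force: 0.0
```

```bash
python3 - <<'E'
from h import *
cv2.imwrite('pics/top1.png',eyes.capture('top')); im=eyes.capture('side'); cv2.imwrite('pics/side1.png',im)
hsv=cv2.cvtColor(im,cv2.COLOR_BGR2HSV); c=eyes.calibration('side')
q=np.zeros(im.shape[:2],np.uint8); q[255:310,235:290]=((hsv[...,1]<60)&(hsv[...,2]>120))[255:310,235:290]
k=max(cv2.findContours(q,cv2.RETR_EXTERNAL,cv2.CHAIN_APPROX_NONE)[0],key=cv2.contourArea); print(cv2.boundingRect(k),cv2.contourArea(k))
t=cv2.imread('pics/top1.png');th=cv2.cvtColor(t,cv2.COLOR_BGR2HSV); ct=eyes.calibration('top')
q=np.zeros(t.shape[:2],np.uint8); q[205:262,180:235]=((th[...,1]<80)&(th[...,2]>120))[205:262,180:235]
k=max(cv2.findContours(q,cv2.RETR_EXTERNAL,cv2.CHAIN_APPROX_NONE)[0],key=cv2.contourArea); r=cv2.minAreaRect(k); print(r,onz(ct,*r[0],74)[:2])
for z in (74,4): print(z,[np.round(proj(ct,[421,335,z]),1)])
print(go(482,-216,170,-16.3), status.observe()['tool_pos'])
E
```

```text
(251, 264, 23, 37) 532.5
((205.80003356933594, 241.4000244140625), (2.683281421661377, 14.310833930969238), 26.56505012512207) [404.28599701 320.61978508]
74 [array([200.4, 235.2])]
4 [array([205.1, 236.3])]
([0.3786, 0.6345, 0.0871, -0.0484], np.float64(-25.02)) [425.62150419 334.99196054 237.45751468]
```

The side blob (37 px tall by 23 wide, at (262,282)) matches a standing bottle. On to the dryer handle: the tool x axis has to lie along the dryer's y axis, heading about 73.7°.

```bash
python3 -c "
from h import *
print(status.observe()['qpos'].round(2),go(480,-216,235,73.7))"
```

```text
[-0.67  0.26 -0.1   1.79  0.03  1.08 -2.79] ([0.3764, 0.6351, 0.0005, -0.5484], np.float64(-25.02))
```

Call:
{"api": "step_arm", "payload": {"rows": [[0.376,0.635,0,-0.548],[0.376,0.635,0,-0.548],[0.376,0.635,0,-0.548],[0.376,0.635,0,-0.548],[0.376,0.635,0,-0.548]]}}

```text
time_s: 12.95
tool_pos: [446.7, 109.0, 233.0]
tool_rot: [3.119, 0.375, -0.001]
force: [1.1, -0.7, -0.1]
grip_width: 0.601
finger_force: 0.0
```

```bash
python3 -c "
from h import *
print(status.observe()['tool_pos'],status.observe()['qpos'].round(2),go(480,-216,235,73.7))"
```

```text
[446.6663473  108.95461443 233.04495474] [-0.29  0.13 -0.06  1.97  0.01  1.04 -1.68] ([-0.0596, 0.4314, -0.0024, -0.3332], np.float64(13.73))
```

Call:
{"api": "step_arm", "payload": {"rows": [[-0.06,0.43,0,-0.32],[-0.06,0.43,0,-0.32],[-0.06,0.43,0,-0.32],[-0.06,0.43,0,-0.32],[-0.06,0.43,0,-0.32]]}}

```text
time_s: 13.45
tool_pos: [467.8, -98.2, 233.1]
tool_rot: [-2.851, -1.318, 0.001]
force: [1.8, -0.0, -0.1]
grip_width: 0.6
finger_force: 0.0
```

Call:
{"api": "step_arm", "payload": {"rows": [[0,0,0,0],[0,0,0,0]]}}

```text
time_s: 13.65
tool_pos: [467.8, -97.2, 233.0]
tool_rot: [-2.857, -1.305, 0.002]
force: [-0.3, 0.5, -0.8]
grip_width: 0.599
finger_force: 0.0
```

```bash
python3 -c "
from h import *
print(status.observe()['tool_pos'],status.observe()['qpos'].round(2),go(480,-216,235,73.7))"
```

```text
[467.78637843 -97.21672349 232.95260139] [ 0.04  0.16  0.07  1.94 -0.01  1.04 -0.6 ] ([-0.109, 0.116, -0.0028, -0.1368], np.float64(49.08))
```

Call:
{"api": "step_arm", "payload": {"rows": [[-0.03,0.03,0,-0.047],[-0.06,0.065,0,-0.09],[-0.09,0.1,0,-0.13],[-0.109,0.116,0,-0.137],[-0.109,0.116,0,-0.137]], "claw": 1}}

```text
time_s: 14.15
tool_pos: [480.7, -216.5, 233.1]
tool_rot: [-2.512, -1.886, 0.002]
force: [0.8, 0.7, 0.1]
grip_width: 1.002
finger_force: 0.0
```

Call:
{"api": "step_arm", "payload": {"rows": [[0,0,0,0],[0,0,0,0]]}}

```text
time_s: 14.35
tool_pos: [481.3, -213.0, 233.6]
tool_rot: [-2.507, -1.891, -0.001]
force: [0.5, -0.4, 0.1]
grip_width: 1.005
finger_force: 0.0
```

```bash
python3 - <<'E'
from h import *; import pickle
s=status.observe(); c=eyes.calibration('wrist'); im=eyes.capture('wrist'); cv2.imwrite('pics/w7.png',im); pickle.dump(c,open('w7.pkl','wb')); print(s['tool_pos'],go(480,-216,235,73.7))
t=eyes.capture('top'); cv2.imwrite('pics/top2.png',t)
cv2.imwrite('pics/v10.png',np.hstack([cv2.resize(im,(500,375)),cv2.resize(t[200:270,175:231],(300,375),interpolation=cv2.INTER_CUBIC)]))
E
```

```text
[ 481.30471853 -213.02394937  233.56539243] ([-0.0041, -0.0007, -0.0017, 0.0021], np.float64(74.07))
```

View pics/v10.png

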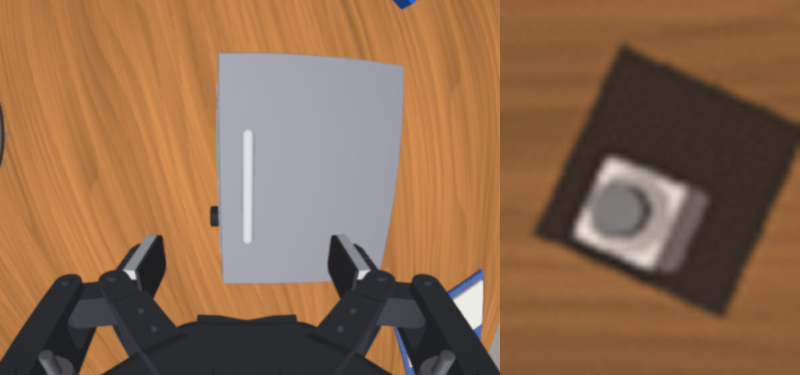

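The bottle stands upright, fully inside the mat (right panel, cap at (620,210)). The wrist view shows the handle bar from (248,130) to (248,242) in the 500-pixel-wide panel, and the lid is shut. I'll measure the bar.

```bash
python3 - <<'E'
from h import *; import pickle
c=pickle.load(open('w7.pkl','rb')); im=cv2.imread('pics/w7.png'); g=cv2.cvtColor(im,cv2.COLOR_BGR2GRAY)
m=np.zeros_like(g); m[125:290,262:295]=g[125:290,262:295]>188
k=max(cv2.findContours(m,cv2.RETR_EXTERNAL,cv2.CHAIN_APPROX_NONE)[0],key=cv2.contourArea)[:,0]; print(cv2.boundingRect(k))
w=np.array([wray(c,u,v,121)[:2] for u,v in k],np.float32); r=cv2.minAreaRect(w); print(r)
b=cv2.boxPoints(r); L=max([b[1]-b[0],b[2]-b[1]],key=np.linalg.norm); L*=np.sign(L[1]); h=np.degrees(np.arctan2(L[1],L[0])); print('heading',h)
x,y=r[0]; print(go(x,y,102,h))
E
```

```text
(272, 145, 11, 128)
((480.152587890625, -217.25186157226562), (109.23029327392578, 8.048290252685547), 73.87275695800781)
heading 73.87275
([-0.0053, -0.0001, 0.1757, 0.0011], np.float64(74.06))
```

Call:
{"api": "step_arm", "payload": {"rows": [[-0.005,0,0.04,0.001],[-0.005,0,0.08,0.001],[-0.005,0,0.12,0.001],[-0.005,0,0.155,0.001],[-0.005,0,0.175,0.001]]}}

```text
time_s: 14.95
tool_pos: [479.2, -217.4, 100.6]
tool_rot: [-2.51, -1.886, 0.002]
force: [0.1, 1.1, 0.7]
grip_width: 1.004
finger_force: 0.0
```

Call:
{"api": "step_arm", "payload": {"rows": [[0,0,0,0],[0,0,0,0]], "claw": 0.5}}

```text
time_s: 15.15
tool_pos: [480.3, -218.3, 103.0]
tool_rot: [-2.512, -1.887, -0.0]
force: [-0.6, 0.6, 0.2]
grip_width: 0.69
finger_force: 0.0
```

Call:
{"api": "step_arm", "payload": {"rows": [[0,0,0,0],[0,0,0,0],[0,0,0,0],[0,0,0,0]], "claw": 0.11}}

```text
time_s: 15.55
tool_pos: [480.7, -219.1, 103.4]
tool_rot: [2.511, 1.885, 0.002]
force: [-0.5, -0.4, 5.2]
grip_width: 0.112
finger_force: 25.3
```

```bash
python3 -c "
from h import *
s=status.observe();print(s,go(480.15,-217.25,102,73.9))"
```

```text
{'time_s': 15.55, 'qpos': array([ 0.25886801,  0.3985408 ,  0.0970973 ,  1.96840198, -0.05394285,
        0.77518772,  0.10381312]), 'qvel': array([ 1.34159586e-03, -4.08512679e-05, -7.01918800e-04, -1.33951071e-03,
       -6.37573363e-04,  2.79755947e-03, -1.53619171e-03]), 'joint_efforts': array([ 1.62518453e-01, -4.98124909e+01,  2.05176808e+00, -2.17448938e+01,
        6.60872692e-02,  2.42208608e-02, -2.31851736e-02]), 'tool_pos': array([ 480.67884276, -219.0726966 ,  103.39983924]), 'tool_rot': array([2.51137864e+00, 1.88496829e+00, 1.75632805e-03]), 'force': array([-0.54713069, -0.35727575,  5.15520875]), 'wrist_torque': array([ 0.06008112, -0.00335186,  0.04032675]), 'finger_force': 25.32656729221344, 'grip_width': 0.11217275907254697} ([0.0021, -0.0014, 0.0019, -0.0007], np.float64(73.78))
```

Gripped. I'll raise the lid along the hinge arc, to 25° first.

Call:
{"api": "step_arm", "payload": {"rows": [[0,0.0022,-0.0079,0],[0,0.009,-0.0272,0],[0,0.0193,-0.0495,0],[0,0.0319,-0.0705,0],[0,0.0465,-0.0902,0]]}}

```text
time_s: 16.05
tool_pos: [512.2, -228.1, 170.6]
tool_rot: [-2.51, -1.884, 0.003]
force: [-1.7, 0.9, -3.6]
grip_width: 0.116
finger_force: 24.3
```

```bash
cat > lid.py <<'E'
from h import *
s=status.observe(); h0=np.array([480.15,-217.25]); 
a=np.radians(-16.15); D=np.array([np.cos(a),np.sin(a)]); p=s['tool_pos']
x=-170+(p[:2]-h0)@D; z=45+p[2]-103.4+0
print('angle',np.degrees(np.arctan2(45,170)*-1+np.arctan2(z,-x)).round(2),'radius',np.hypot(x,z).round(1),'vs 175.9',p.round(1),s['grip_width'],s['finger_force'],s['force'].round(1))
def tgt(th):
    t=np.radians(th); q=h0+D*(170*(1-np.cos(t))+45*np.sin(t)); return go(q[0],q[1],103.4+170*np.sin(t)+45*(np.cos(t)-1),73.85)
print(tgt(50))
E
python3 lid.py
```

```text
angle 24.65 radius 176.5 vs 175.9 [ 512.2 -228.1  170.6] 0.11604855835770735 24.31186616420746 [-1.7  0.9 -3.6]
([0.0022, 0.0817, -0.0629, -0.0004], np.float64(73.78))
```

Call:
{"api": "step_arm", "payload": {"rows": [[0,0.0168,-0.018,0],[0,0.0353,-0.0341,0],[0,0.0553,-0.0483,0],[0,0.0731,-0.0584,0],[0,0.0804,-0.0621,0]]}}

```text
time_s: 16.55
tool_pos: [571.4, -245.3, 218.6]
tool_rot: [-2.512, -1.885, 0.0]
force: [-6.2, 2.5, 9.1]
grip_width: 0.115
finger_force: 25.8
```

Call:
{"api": "step_arm", "payload": {"rows": [[0,0,0,0],[0,0,0,0],[0,0,0,0]]}}

```text
time_s: 16.85
tool_pos: [570.6, -245.0, 218.1]
tool_rot: [-2.512, -1.885, 0.001]
force: [-4.1, 2.6, 7.7]
grip_width: 0.12
finger_force: 25.8
```

```bash
python3 lid.py; python3 - <<'E'
from h import *
im=eyes.capture('side'); c=eyes.calibration('side'); cv2.imwrite('pics/side3.png',im); cv2.imwrite('pics/top3.png',eyes.capture('top'))
# bar by bright pixels near prediction
a=np.radians(-16.15); D=np.array([np.cos(a),np.sin(a)]); Y=np.array([-D[1],D[0]]); H=np.array([480.15,-217.25])+170*D
for th in (45,50,55):
    t=np.radians(th); F=lambda l,n,y: np.r_[H+D*(-l*np.cos(t)+n*np.sin(t))+Y*y, 76+l*np.sin(t)+n*np.cos(t)]
    print(th,'front top corners',[np.round(proj(c,F(200,10,y)),1) for y in(-130,130)],'bottom',[np.round(proj(c,F(200,0,y)),1) for y in(-130,130)])
cv2.imwrite('pics/c.png',im[50:210,250:420])
g=cv2.cvtColor(im,cv2.COLOR_BGR2GRAY).astype(int)
E
```

```text
angle 49.9 radius 176.6 vs 175.9 [ 570.6 -245.   218.1] 0.11972839418976888 25.79003155231476 [-4.1  2.6  7.7]
([0.002, 0.0008, 0.0007, -0.0004], np.float64(73.78))
45 front top corners [array([371.1,  99.4]), array([310.8, 127.9])] bottom [array([372.4, 102.2]), array([312.3, 131. ])]
50 front top corners [array([368.5,  94.7]), array([308. , 122.9])] bottom [array([370. ,  97.4]), array([309.6, 125.8])]
55 front top corners [array([365.6,  90.2]), array([305., 118.])] bottom [array([367.3,  92.8]), array([306.7, 120.8])]
```

```bash
python3 - <<'E'
from h import *
im=cv2.imread('pics/side3.png'); c=eyes.calibration('side'); h=cv2.cvtColor(im,cv2.COLOR_BGR2HSV)
m=(h[...,1]<70).astype(np.uint8)
for v in range(108,170,4):
    x=np.where(m[v,270:345])[0]; print(v,(x[0]+270,x[-1]+270, h[v,x[0]+274,2]) if len(x) else None,end='; ')
a=np.radians(-16.15); D=np.array([np.cos(a),np.sin(a)]); Y=np.array([-D[1],D[0]]); H=np.array([480.15,-217.25])+170*D
for th in (45,50,55):
    t=np.radians(th); F=lambda l,n: np.r_[H+D*(-l*np.cos(t)+n*np.sin(t))+Y*130, 76+l*np.sin(t)+n*np.cos(t)]
    print('\n',th,[tuple(np.round(proj(c,F(l,10)),0)) for l in (0,50,100,150,200)],np.round(proj(c,F(200,0)),0))
E
```

```text
108 (np.int64(317), np.int64(344), np.uint8(177)); 112 (np.int64(321), np.int64(344), np.uint8(169)); 116 (np.int64(323), np.int64(342), np.uint8(136)); 120 (np.int64(316), np.int64(339), np.uint8(136)); 124 (np.int64(309), np.int64(344), np.uint8(122)); 128 (np.int64(304), np.int64(344), np.uint8(68)); 132 (np.int64(299), np.int64(344), np.uint8(65)); 136 (np.int64(294), np.int64(344), np.uint8(70)); 140 (np.int64(289), np.int64(344), np.uint8(66)); 144 (np.int64(284), np.int64(344), np.uint8(119)); 148 (np.int64(284), np.int64(344), np.uint8(199)); 152 (np.int64(284), np.int64(344), np.uint8(184)); 156 (np.int64(284), np.int64(344), np.uint8(161)); 160 (np.int64(284), np.int64(344), np.uint8(161)); 164 (np.int64(284), np.int64(344), np.uint8(164)); 168 (np.int64(288), np.int64(344), np.uint8(167)); 
 45 [(np.float64(282.0), np.float64(145.0)), (np.float64(288.0), np.float64(141.0)), (np.float64(295.0), np.float64(137.0)), (np.float64(303.0), np.float64(132.0)), (np.float64(311.0), np.float64(128.0))] [312. 131.]

 50 [(np.float64(281.0), np.float64(145.0)), (np.float64(288.0), np.float64(140.0)), (np.float64(294.0), np.float64(134.0)), (np.float64(301.0), np.float64(129.0)), (np.float64(308.0), np.float64(123.0))] [310. 126.]

 55 [(np.float64(281.0), np.float64(145.0)), (np.float64(287.0), np.float64(139.0)), (np.float64(293.0), np.float64(132.0)), (np.float64(299.0), np.float64(125.0)), (np.float64(305.0), np.float64(118.0))] [307. 121.]
```

The lid edge slope in the side view (-0.8) matches 50° (predicted -0.81). I'll check once more that everything is still and that the bottle stands, then hand in.

```bash
python3 - <<'E'
from h import *
im=eyes.capture('side'); h=cv2.cvtColor(im,cv2.COLOR_BGR2HSV); q=np.zeros(im.shape[:2],np.uint8); q[255:310,235:290]=((h[...,1]<60)&(h[...,2]>120))[255:310,235:290]
k=max(cv2.findContours(q,cv2.RETR_EXTERNAL,cv2.CHAIN_APPROX_NONE)[0],key=cv2.contourArea); print(cv2.boundingRect(k))
s=status.observe(); print(s['time_s'],abs(s['qvel']).max(),s['force'],s['finger_force'],s['tool_pos'])
if cv2.boundingRect(k)[3]>33 and abs(s['qvel']).max()<0.02: print(workorder.close_job())
E
python3 lid.py | head -1
```

```text
(251, 271, 23, 30)
17.0 0.0023035642216796917 [-4.68065177  2.48099532  8.72994392] 25.78059196472168 [ 570.56886072 -245.0836798   218.09132638]
angle 49.9 radius 176.6 vs 175.9 [ 570.6 -245.1  218.1] 0.1147396915363309 25.78059196472168 [-4.7  2.5  8.7]
```

```bash
python3 - <<'E'
from h import *
a,b=[cv2.imread(f'pics/top{i}.png')[200:270,175:240].astype(int) for i in(2,3)]; d=abs(a-b).max(); print(d)
if d<60: print(workorder.close_job())
E
```

```text
6
the job is handed in; nothing more can be done
None
```

The job is handed in: the bottle stands upright and released on the mat after one slip and re-grasp, and the gripper is holding the lid still at about 50°.

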